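# Open the light source and tug-test its lamp module

## Robot

A 7-joint arm with a two-finger parallel gripper is mounted at the origin on the work surface. World frame = base frame: x ahead of the robot, y to its left, z up, the work surface at z = 0. Lengths are in mm, angles in rad, forces in N, time in s.
With the tool pointing down it reaches from about 400 to 875 mm from the base axis. Payload 4.4 kg.
Tool frame: the origin (TCP) lies on the mounting face of the last link; the fingertips stand 173 mm ahead of it and the grasp point (between the pads) lies 155 mm ahead of it; z points along the fingers, y is the line along which they close (so a half turn about z gives the same grasp; the last joint's range is limited). The gripper opens to 85 mm and grips with 20 to 120 N. Pads are 22 mm wide; open, the fingers measure 114 mm over their backs; the gripper's body (76 mm by 85 mm) begins 54 mm behind the grasp point. The pads swing forward as they close: fully open they stand 13 mm farther back than shut.
Start: joints at [-1.35, 0.628, 0.038, 1.517, -0.027, 0.996, -0.02], TCP at [183.856, 623.468, 404.713] pointing down, gripper open.
Joint ranges: [-3.06, 3.06], [-0.37, 2.12], [-1.25, 1.32], [0.18, 2.47], [-1.1, 4.24], [0.23, 1.98], [-2.94, 2.94]. Speed limits (rad/s): [2.57, 2.57, 3.14, 3.14, 3.14, 3.14, 3.14].

## Interface

Orientations are given as [roll, pitch, yaw] about the fixed x, y, z axes, in that order (R = Rz(yaw) Ry(pitch) Rx(roll)).
In Python, from cell import * gives the robot as it stands. The module is installed in compiled form; this text tells all that it offers.
- The arm moves only by the tool jog_arm, never from a script. Its argument "steps" is a list of rows, each a list of 7 numbers: the opening, from -1 (shut) to 1 (fully open), so that 0 is half open, then the shift along the tool's x, y, z as a fraction of full scale, then the turn, a rotation vector about the tool's x, y, z as a fraction of full scale. A call has 1 to 10 rows; each row shifts and turns the commanded pose from where the row before left it, along the tool's axes as they then stand; what a row does not reach is not made up. Full scale, the value 1, is 500 mm for a shift and 2 rad for a turn. A row lasts 1/8 s, in which the tool goes at most 62.5 mm and 10.7 degrees, less where a joint would pass 70% of its speed; a pose out of reach is approached as far as the arm can. A call with a number of a shift or a turn outside -1 to 1 is refused whole. A call with a gripper value outside its range is refused whole. The fingers move at their own pace and stop on an object; the grip force is fixed at half the most. Time passes only in rows, so rows that do not move let the fingers close. It gives the time, the measured TCP pose, the force, the opening and the grip force at its end, in the units of the state.
- read_state(): the state, without advancing time (a new reading comes with each control period).
- get_image(name): name is "side" or "top"; returns a dict with "pixels" (400x640x3 uint8, red, green, blue), "depth" (400x640 float32, mm along the optical axis (not along the pixel's ray), 0 where there is no reading), "vertical_fov" (degrees; the focal length in pixels is half the picture's height over the tangent of half this angle, whatever the lens; pixels are square), "cx", "cy" (the principal point, pixels), "R" (3x3) and "t" (3): a world point X has camera coordinates R X + t. Camera axes: x right, y down, z forward; pixel columns grow to the right and rows downward; lengths in mm; the calibration is good to about 2 mm. A picture is of the moment at which its call begins.
- finish_job(): hands the job in; it is judged then, once.
The state is a dict: "clock": time; "qpos": joint angles; "qd": joint speeds; "tau": joint torques, N m; "eef_pos": TCP position; "tool_rot": TCP orientation; "force": force on the tool from outside, world axes, zero at the start; "torque": the same for the moment, N m; "width": finger opening in mm; "gripper_force": force on a finger pad.
Only numpy, scipy, OpenCV 4.12 (cv2) and the standard library are available. Lean on these libraries where they do the work, as an engineer would, in place of code of your own. Each camera call takes 0.05 s, during which the arm holds its last target. There are 200 camera calls.

## Task

Open the lamp compartment of the bench light source: release the three captive quarter-turn thumbscrews of its cover plate (a quarter turn counter-clockwise each, to the stop), lift the cover off and lay it flat, handle up, inside the steel tray without dropping it. Then pinch the lamp module in the open compartment by its fin and tug it straight up with about 10 N for half a second to check that its spring clips hold it, not so hard that it comes out of them, and let go of it. Leave the bottle, jar and cup beside the work as they stand.

Things in the scene. Friction and masses are not known exactly. Their poses are not given: they have to be found in the camera images.
- housing: fixed white light source, 236 x 164 mm. Origin on the bench under the middle of the lamp bay and cover; z up. Case from x = -100 (front) to +136 mm; flat deck 100 mm above the bench; behind x = +104 a full-width fan hood rises to 134 mm. A 3 mm high lip on the deck surrounds the cover with 1 mm to spare. Under the cover a deck opening 90 (x) by 64 (y) mm, centred, leads to the lamp module.
- cover: the loose aluminium cover plate, 162 (x) x 124 (y) x 3 mm, lying in the lip on the deck, 0.2 to 0.4 kg with its screws; origin at the centre of its underside, z up. Three studs reach 9 mm below the underside, so it stands with its underside 9 mm above what it is laid on; with the screws released it lifts straight up.
- cover_handle (a point): middle of the grip bar of the cover's handle, 28.5 mm above the underside of the plate, over the plate's centre: bar 9 mm thick (x, pinch along this), 56 mm long (y), 9 mm tall, its top 30 mm above the plate's upper face, on two 9 mm wide posts at the bar's ends. Axes as the cover's.
- screw_1 (a joint): angle of captive thumbscrew 1, rad, growing counter-clockwise seen from above: 0 = locked (wing along the cover's y), 1.571 = released, at its stop (wing along the cover's x). Starts locked, between 0 and 0.3; stays where left (0.07 N m of friction). Released means above 1.2; until all three are, cross-bars under the plate hold the cover down.
- screw_1_wing (a point): middle of the dark steel wing grip of captive thumbscrew 1, at x = +64 mm, y = +44 mm in the cover's frame: an upright flat bar 26 mm long (this point's y), 9 mm thick (this point's x, pinch along it), 20 mm tall, on an 18 mm round collar. Its top is 10 mm above this point and 24 mm above the plate's upper face. z, up, is the turning axis. The screw stays in the cover.
- screw_2 (a joint): angle of captive thumbscrew 2, rad, growing counter-clockwise seen from above: 0 = locked (wing along the cover's y), 1.571 = released, at its stop (wing along the cover's x). Starts locked, between 0 and 0.3; stays where left (0.07 N m of friction). Released means above 1.2; until all three are, cross-bars under the plate hold the cover down.
- screw_2_wing (a point): middle of the dark steel wing grip of captive thumbscrew 2, at x = +64 mm, y = -44 mm in the cover's frame: an upright flat bar 26 mm long (this point's y), 9 mm thick (this point's x, pinch along it), 20 mm tall, on an 18 mm round collar. Its top is 10 mm above this point and 24 mm above the plate's upper face. z, up, is the turning axis. The screw stays in the cover.
- screw_3 (a joint): angle of captive thumbscrew 3, rad, growing counter-clockwise seen from above: 0 = locked (wing along the cover's y), 1.571 = released, at its stop (wing along the cover's x). Starts locked, between 0 and 0.3; stays where left (0.07 N m of friction). Released means above 1.2; until all three are, cross-bars under the plate hold the cover down.
- screw_3_wing (a point): middle of the dark steel wing grip of captive thumbscrew 3, at x = -64 mm, y = 0 in the cover's frame: an upright flat bar 26 mm long (this point's y), 9 mm thick (this point's x, pinch along it), 20 mm tall, on an 18 mm round collar. Its top is 10 mm above this point and 24 mm above the plate's upper face. z, up, is the turning axis. The screw stays in the cover.
- lamp (a joint): rise of the lamp module in its clips, m: 0 = seated. The sprung clips and its weight hold it down: it begins to rise at about 3.7 N of upward pull and then rises 0.67 mm per N (10 N: 4 mm; 2 mm: 6.7 N), and springs back when let go. Above 8.5 mm (16.5 N) it is pulled out of the clips.
- lamp_fin (a point): the upright grip fin of the lamp module, black, 9 mm thick (x, pinch along this), 36 mm long (y) and 28 mm tall, on top of a finned aluminium block 56 x 46 mm. This point is on the fin's middle plane, 10 mm below its top edge; the fin's top edge lies 6 mm below the deck's top face, its foot 34 mm below it. Axes as the housing's.
- tray: open stainless tray 240 (x) x 190 (y) mm outside, 18 mm high, walls and floor 3 mm thick, fixed on the bench; origin under its centre, z up. Empty at the start.
- bottle: amber reagent bottle standing on the bench, 68 mm across, 178 mm tall; origin under its centre
- stain_jar: covered glass staining jar, 62 mm across, 102 mm tall; origin under its centre
- sample_cup: white lidded specimen cup, 68 mm across, 74 mm tall; origin under its centre
There are look-alikes about, which are no part of the job. Of the things like the cover, leave any that is green; of the rest the larger one is meant.

How it is judged:
By the outcome, as a careful person would: the job done as asked, in the order asked, and still so for the second after the job is handed in, with the robot touching nothing.
It also fails if it takes over 72 s, if anything falls off the work surface, if the arm or the gripper's body presses on something with over 40 N, if the wrist force passes 120 N, or if a joint passes its speed limit or range.

## Working session

There is one attempt and no reset: what is moved stays moved. The work goes in short steps, Python scripts to look and compute and a tool call to move; the robot and the scene stay as the last step left them, time stands still between calls to the robot, and variables do not carry over. Pictures are saved under pics/ and viewed, at most 10 in all, crops included, and the job is handed in when it is done.

Besides the shell and the picture viewer there is one more tool, called after "Call:" in YAML: its name, and indented under it one key for each argument. jog_arm: Moves the arm, as the interface text tells. Shift numbers are shares of 500 mm and turn numbers shares of 2 rad, none past 1 either way. Its arguments: {"type":"object","properties":{"steps":{"type":"array"}},"required":["steps"]}

```bash
mkdir -p pics
cat > h.py <<'E'
from cell import *
import numpy as np, cv2
def cam(n):
    d=get_image(n); d['f']=200/np.tan(np.radians(d['vertical_fov']/2)); d['R']=np.array(d['R']); d['t']=np.array(d['t']); return d
def px(d,u,v,z=None):
    "world point from depth, or on plane z"
    r=np.array([(u-d['cx'])/d['f'],(v-d['cy'])/d['f'],1.]); 
    o=-d['R'].T@d['t']; w=d['R'].T@r
    if z is None: return o+w*float(d['depth'][int(v),int(u)])
    return o+w*(z-o[2])/w[2]
def proj(d,X):
    c=d['R']@np.array(X,float)+d['t']; return d['cx']+d['f']*c[0]/c[2], d['cy']+d['f']*c[1]/c[2]
def save(d,n): cv2.imwrite('pics/'+n,d['pixels'][:,:,::-1])
E
python3 - <<'E'
from h import *
import pickle
s=read_state(); print(s)
for n in('top','side'):
    d=cam(n); save(d,n+'0.png'); pickle.dump(d,open(n+'0.pkl','wb')); print(n,d['f'],d['R'],d['t'],d['cx'],d['cy'])
E
```

```text
{'clock': 0.0, 'qpos': array([-1.34980179,  0.62935228,  0.03847516,  1.51838391, -0.02698865,
        0.99628044, -0.0199833 ]), 'qd': array([ 0.00122548,  0.00109605, -0.0010915 ,  0.00046646,  0.0011027 ,
        0.00032257, -0.00101248]), 'tau': array([ 3.38990924e-05, -5.63396680e+01,  1.22594900e+00, -1.93454432e+01,
        1.08361742e-02,  1.07337596e-02,  8.20492687e-06]), 'eef_pos': array([183.77254094, 623.16967854, 403.78030927]), 'tool_rot': array([-3.13968835e+00,  5.47401904e-05,  2.85479382e+00]), 'force': array([-0.96018493,  0.49457005,  0.00719616]), 'torque': array([-0.04432011, -0.00558754,  0.02196829]), 'gripper_force': 0.0, 'width': 85.50526517428793}
top 391.5921278672167 [[-0.02186025 -0.99975953  0.00173702]
 [-0.99305883  0.02151282 -0.11563457]
 [ 0.1155694  -0.00425277 -0.9932903 ]] [ 105.33026327  430.12503663 1119.48721538] 318.9541120170542 198.78454126548365
side 364.3051794429116 [[ 0.90554611 -0.42354153 -0.02447053]
 [-0.25561955 -0.49867069 -0.82824283]
 [ 0.33859251  0.75626722 -0.5598348 ]] [-360.97743874  245.41681054  861.29424174] 327.2480474943286 200.88238636644297
```

View pics/top0.png

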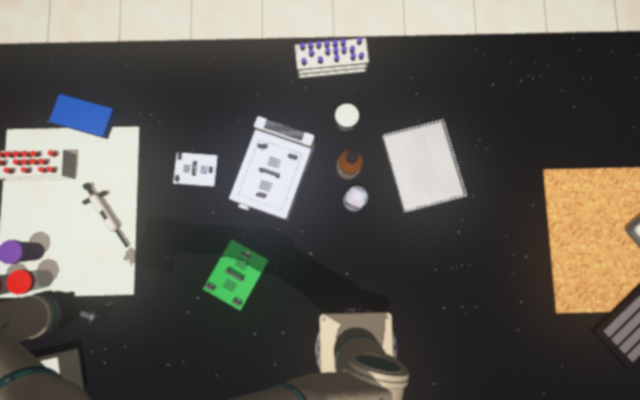

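View pics/side0.png

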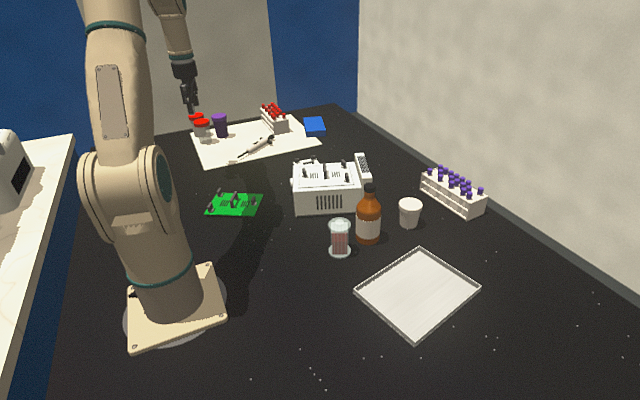

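Candidates: the green plate at top (236,273) is excluded by its colour, the small white plate is at (195,169), and the larger white plate on the housing is at (270,170). The last one is meant: it is larger and lies on the light source. I'll confirm it in an enlarged crop.

Run:
```python
from h import *
import pickle
t=pickle.load(open('top0.pkl','rb')); s=pickle.load(open('side0.pkl','rb'))
a=cv2.resize(t['pixels'][110:225,222:322],None,fx=5,fy=5,interpolation=cv2.INTER_CUBIC)
b=cv2.resize(s['pixels'][145:222,285:380],None,fx=6,fy=6,interpolation=cv2.INTER_CUBIC)
o=np.zeros((575,500,3),np.uint8);o[:575,:500]=a; cv2.imwrite('pics/c1.png',o[:,:,::-1]); cv2.imwrite('pics/c2.png',b[:,:,::-1])
for p in [(270,155),(250,190),(268,190),(425,165),(205,190),(350,163)]: print(p,px(t,*p))
```

```text
(270, 155) [547.60821152 228.53117096 103.10459587]
(250, 190) [451.89899097 284.3801481   99.61316602]
(268, 190) [449.80873598 234.23348581 106.83718699]
(425, 165) [ 530.33617713 -225.5714639     2.83859525]
(205, 190) [469.4367     436.95250163  -2.64260312]
(350, 163) [512.05972386  12.23493731 143.34581028]
```

View pics/c1.png

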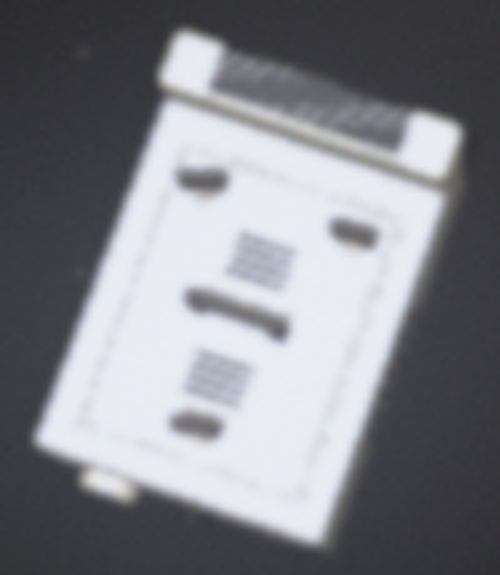

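View pics/c2.png

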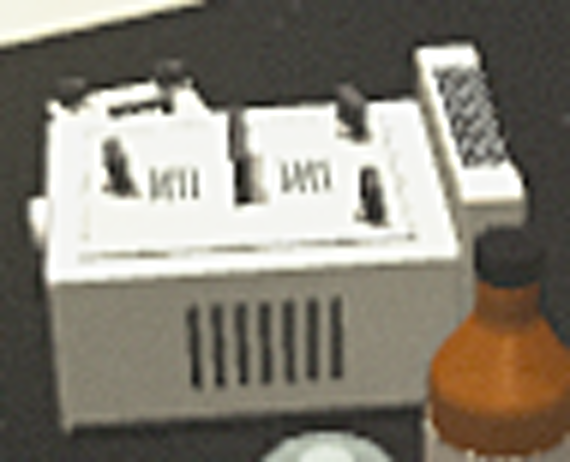

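Confirmed: the white plate on the housing carries three dark wings and a handle. In the top view screw 1 is at (262,146), screw 2 at (293,157), screw 3 at (261,195) and the handle at (270,172). In the side view screw 3 is at (305,172), the handle at (325,171), screw 1 at (344,164) and screw 2 at (347,177). Next is a joint fit.

```bash
cat > fit.py <<'E'
from h import *
import pickle
from scipy.optimize import least_squares
t=pickle.load(open('top0.pkl','rb')); s=pickle.load(open('side0.pkl','rb'))
def blob(d,u,v,r,white=None):
    g=d['pixels'].astype(float).mean(2); u,v=int(round(u)),int(round(v))
    w=g[v-r[1]:v+r[1]+1,u-r[0]:u+r[0]+1]; m=np.clip(np.percentile(w,85)-15-w,0,None)
    yy,xx=np.mgrid[v-r[1]:v+r[1]+1,u-r[0]:u+r[0]+1]; W=m.sum()
    c=np.array([(xx*m).sum()/W,(yy*m).sum()/W]); C=np.cov(np.vstack([xx.ravel(),yy.ravel()]),aweights=m.ravel())
    ev,V=np.linalg.eigh(C); return c,V[:,1],np.sqrt(ev)
T=[blob(t,262.4,146,(6,4)),blob(t,292.8,156.6,(6,4)),blob(t,261.2,195,(6,4)),blob(t,269.6,172.4,(12,6))]
S=[blob(s,343.7,164,(4,6)),blob(s,347,177.3,(4,6)),blob(s,304.5,173,(4,6)),blob(s,325.2,171,(3,9))]
for b in T+S: print(np.round(b[0],2),np.round(b[1],2),np.round(b[2],2))
M=np.array([[64,44,17],[64,-44,17],[-64,0,17],[0,0,27.]])
def res(p,full=False):
    c,q=np.cos(p[2]),np.sin(p[2]); r=[]
    for m,a,b in zip(M,T,S):
        X=[p[0]+c*m[0]-q*m[1],p[1]+q*m[0]+c*m[1],p[3]+m[2]]
        r+=list(np.array(proj(t,X))-a[0])+list((np.array(proj(s,X))-b[0]))
    return np.array(r)
f=least_squares(res,[520,235,-.33,100],loss='soft_l1'); print(f.x); print(np.round(res(f.x).reshape(4,4),2))
for i in range(3):
    # wing directions
    c,v,e=T[i]; a=px(t,*(c-v*3),120);b=px(t,*(c+v*3),120); print(i+1,'wing dir angle',np.arctan2(*(b-a)[[1,0]]),'joint',(np.arctan2(*(b-a)[[1,0]])-f.x[2]-np.pi/2+np.pi/2)%np.pi-np.pi/2)
# tray: bright region
g=t['pixels'].min(2); m=np.zeros_like(g);m[110:220,375:475]=(g[110:220,375:475]>110)
c=max(cv2.findContours(m,cv2.RETR_EXTERNAL,2)[0],key=cv2.contourArea); r=cv2.minAreaRect(c); print(r)
q=np.array([px(t,*k,18) for k in cv2.boxPoints(r)]);print(q,q.mean(0),np.linalg.norm(np.diff(q,axis=0),axis=1))
E
python3 fit.py
```

```text
[262.12 145.67] [-1.   -0.06] [1.4  2.72]
[292.36 156.25] [-0.96 -0.3 ] [1.32 2.62]
[261.02 194.6 ] [-0.99 -0.17] [1.36 2.74]
[269.36 171.83] [-0.95 -0.31] [1.88 6.39]
[343.8  161.75] [-0.13  0.99] [2.23 2.99]
[346.52 177.66] [0.12 0.99] [1.28 2.77]
[304.14 173.12] [0.28 0.96] [1.15 2.73]
[324.81 170.2 ] [0.08 1.  ] [1.38 5.4 ]
[ 4.97761150e+02  2.28924430e+02 -3.56911716e-01  9.69427266e+01]
[[ 0.28 -0.56 -1.03  2.36]
 [ 0.34 -0.75 -0.39  0.16]
 [ 0.35 -0.41 -0.55  0.12]
 [-0.32 -0.42 -0.85 -1.01]]
1 wing dir angle 1.4831732794385057 joint 0.26928866822136266
2 wing dir angle 1.2438830344052976 joint 0.02999842318815449
3 wing dir angle 1.3794889380548423 joint 0.1656043268376992
((423.9549560546875, 165.02618408203125), (82.583251953125, 65.2172622680664), 73.85565948486328)
[[ 623.27426466  -94.75966655   18.        ]
 [ 675.32990831 -285.93948389   18.        ]
 [ 433.05922365 -339.420217     18.        ]
 [ 383.58923655 -152.40910687   18.        ]] [ 528.81315829 -218.13211858   18.        ] [198.14013373 248.10335237 193.44362211]
```

```bash
cat >> fit.py <<'E'
print('----')
S[0]=blob(s,343.7,163.5,(3,4)); print(S[0][0])
for wt,ws,fz in((1,0,1),(0,1,1),(1,1,1),(1,1,0)):
    W=np.tile([wt,wt,ws,ws],4).astype(float); W[14:]*=0
    g=lambda p:res([p[0],p[1],p[2],101 if fz else p[3]])*W
    f=least_squares(g,[500,230,-.35,100]); print(wt,ws,fz,np.round(f.x,3)); print(np.round(g(f.x).reshape(4,4),2).tolist())
# tray from side depth/top depth
for d,n in((t,'t'),(s,'s')):
    D=d['depth']; v,u=np.mgrid[0:400,0:640]; P=np.stack([(u-d['cx'])/d['f']*D,(v-d['cy'])/d['f']*D,D],-1).reshape(-1,3); P=(P-d['t'])@d['R']
    sat=d['pixels'].reshape(-1,3).min(1)
    k=(D.ravel()>0)&(sat>100)&(P[:,2]<35)&(P[:,2]>-10)&(P[:,0]>350)&(P[:,0]<720)&(P[:,1]<-60)&(P[:,1]>-380)
    r=cv2.minAreaRect(P[k,:2].astype(np.float32)); print(n,k.sum(),r,np.median(P[k,2]))
    k=(D.ravel()>0)&(P[:,2]<112)&(P[:,2]>92)&(P[:,0]>350)&(P[:,0]<680)&(P[:,1]>80)&(P[:,1]<380); print('deck',k.sum(),cv2.minAreaRect(P[k,:2].astype(np.float32)),np.median(P[k,2]))
    k=(D.ravel()>0)&(P[:,2]>40)&(P[:,0]>350)&(P[:,0]<720)&(P[:,1]<90)&(P[:,1]>-90)
    print('obst',P[k].min(0),P[k].max(0))
E
python3 fit.py|sed '1,/----/d'
```

```text
[343.68934482 163.20617835]
1 0 1 [ 4.95501e+02  2.28918e+02 -3.59000e-01  1.00000e+02]
[[0.12, -0.13, -0.0, -0.0], [0.28, -0.23, -0.0, -0.0], [0.1, 0.22, -0.0, -0.0], [-0.5, 0.13, -0.0, -0.0]]
0 1 1 [ 4.97501e+02  2.23828e+02 -3.62000e-01  1.00000e+02]
[[0.0, -0.0, -0.18, 0.52], [0.0, -0.0, 0.26, -0.16], [0.0, -0.0, -0.1, -0.33], [0.0, -0.0, -0.0, -0.0]]
1 1 1 [ 4.96629e+02  2.27935e+02 -3.60000e-01  1.00000e+02]
[[0.53, -0.56, -1.03, 0.02], [0.67, -0.61, -0.6, -0.73], [0.42, -0.22, -0.85, -0.83], [-0.14, -0.29, -0.0, -0.0]]
1 1 0 [ 4.97360e+02  2.28869e+02 -3.60000e-01  9.79470e+01]
[[0.33, -0.53, -0.97, 0.68], [0.38, -0.62, -0.53, -0.06], [0.26, -0.33, -0.68, -0.15], [-0.35, -0.34, -0.0, -0.0]]
t 5288 ((532.543701171875, -222.01963806152344), (250.27456665039062, 202.16896057128906), 13.333649635314941) 2.9017592720714473
deck 4226 ((509.9246826171875, 226.5516357421875), (164.86761474609375, 231.6627197265625), 69.31903076171875) 102.00009909824706
obst [399.13320139 -33.39178461  40.61229871] [700.75396382  45.03362501 183.69268382]
s 6333 ((507.63421630859375, -228.64407348632812), (327.6886291503906, 227.3046875), 15.229519844055176) 4.22741242527992
deck 1786 ((503.9433898925781, 227.5614776611328), (171.08633422851562, 208.85153198242188), 69.31964874267578) 103.36061129791267
obst [401.95236071 -39.24158409  40.08071997] [704.52937125  46.06581521 181.218904  ]
```

```bash
cat > go.py <<'E'
import sys
from h import *
from scipy.spatial.transform import Rotation as Ro
def go(x,y,z,yaw):
    "fractions: turn first, then shift in the turned frame"
    s=read_state(); A=Ro.from_euler('xyz',s['tool_rot']); B=Ro.from_euler('xyz',[np.pi,0,yaw])
    rv=(A.inv()*B).as_rotvec(); sh=B.inv().apply(np.array([x,y,z])-s['eef_pos'])
    print('clk %.2f pos'%s['clock'],np.round(s['eef_pos'],1),'yaw %.3f'%s['tool_rot'][2],'q7 %.2f'%s['qpos'][6],'F',np.round(s['force'],1),'T',np.round(s['torque'],2),'w %.1f g %.1f'%(s['width'],s['gripper_force']))
    print('turn',np.round(rv/2,4),'shift',np.round(sh/500,4))
def cov(u,v,c=(497,228,-.36)):
    k,q=np.cos(c[2]),np.sin(c[2]); return c[0]+k*u-q*v,c[1]+q*u+k*v
if __name__=='__main__':
    a=[float(eval(v)) for v in sys.argv[1:]]
    if len(a)==5: x,y=cov(a[0],a[1]); go(x,y,a[2],a[3])   # cover frame, flag
    else: go(*a)
E
python3 go.py -64 0 340 1.377 1; python3 -c "
from go import *
print(cov(-64,0),cov(64,44),cov(64,-44))"
```

```text
clk 0.10 pos [183.8 623.2 403.9] yaw 2.855 q7 -0.02 F [ 0.8  0.4 -0.2] T [ 0.04  0.04 -0.  ] w 85.3 g 0.0
turn [-7.000e-04  6.000e-04  7.389e-01] shift [-0.6338  0.6407  0.1278]
(np.float64(437.1026032846122), np.float64(250.54555092960575)) (np.float64(572.3974629794917), np.float64(246.63390931222338)) (np.float64(541.3973304512839), np.float64(164.2749888285651))
```

Call:
jog_arm:
  steps:
    - [-0.1, 0, 0, 0, 0, 0, 0.082]
    - [-0.1, 0, 0, 0, 0, 0, 0.082]
    - [-0.1, 0, 0, 0, 0, 0, 0.082]
    - [-0.1, 0, 0, 0, 0, 0, 0.082]
    - [-0.1, 0, 0, 0, 0, 0, 0.082]
    - [-0.1, 0, 0, 0, 0, 0, 0.082]
    - [-0.1, 0, 0, 0, 0, 0, 0.082]
    - [-0.1, 0, 0, 0, 0, 0, 0.082]
    - [-0.1, 0, 0, 0, 0, 0, 0.082]

```text
clock: 1.23
eef_pos: [183.7, 623.3, 404.2]
tool_rot: [-3.141, 0.001, 1.373]
force: [-0.2, 0.7, 0.5]
width: 38.5
gripper_force: 0.0
```

Call:
jog_arm:
  steps:
    - [-0.1, -0.0634, 0.0641, 0, 0, 0, 0]
    - [-0.1, -0.0634, 0.0641, 0, 0, 0, 0]
    - [-0.1, -0.0634, 0.0641, 0, 0, 0, 0]
    - [-0.1, -0.0634, 0.0641, 0, 0, 0, 0]
    - [-0.1, -0.0634, 0.0641, 0, 0, 0, 0]
    - [-0.1, -0.0634, 0.0641, 0, 0, 0, 0]
    - [-0.1, -0.0634, 0.0641, 0, 0, 0, 0]
    - [-0.1, -0.0634, 0.0641, 0, 0, 0, 0]
    - [-0.1, -0.0634, 0.0641, 0, 0, 0, 0]
    - [-0.1, -0.0634, 0.0641, 0, 0, 0, 0]

```text
clock: 2.48
eef_pos: [438.5, 249.9, 404.5]
tool_rot: [-3.141, 0.0, 1.379]
force: [0.8, 0.4, -0.1]
width: 38.6
gripper_force: 0.0
```

```bash
python3 go.py -64 0 282 1.377 1
```

```text
clk 2.48 pos [438.5 249.9 404.5] yaw 1.379 q7 -0.48 F [ 0.8  0.4 -0.1] T [ 0.01 -0.01  0.07] w 38.6 g 0.0
turn [-0.0002  0.0001  0.001 ] shift [ 0.0007 -0.003   0.245 ]
```

Call:
jog_arm:
  steps:
    - [-0.1, 0.0007, -0.003, 0.09, 0, 0, 0]
    - [-0.1, 0, 0, 0.08, 0, 0, 0]
    - [-0.1, 0, 0, 0.02, 0, 0, 0]
    - [-0.1, 0, 0, 0, 0, 0, 0]

```text
clock: 2.98
eef_pos: [436.7, 251.8, 309.7]
tool_rot: [-3.141, 0.001, 1.379]
force: [0.2, 0.8, 0.2]
width: 38.6
gripper_force: 0.0
```

```bash
python3 - <<'E'
from h import *
d=cam('side'); t=cam('top')
a=cv2.resize(d['pixels'][110:230,270:400],None,fx=4,fy=4,interpolation=cv2.INTER_CUBIC)
cv2.imwrite('pics/c3.png',a[:,:,::-1])
E
python3 go.py -64 0 282 1.377 1
```

```text
clk 3.08 pos [437.1 252.1 310.9] yaw 1.379 q7 -0.39 F [ 0.3  0.6 -0. ] T [ 0.01 -0.05 -0.05] w 38.2 g 0.0
turn [ 0.0008 -0.0007  0.001 ] shift [-0.003   0.0006  0.0577]
```

View pics/c3.png

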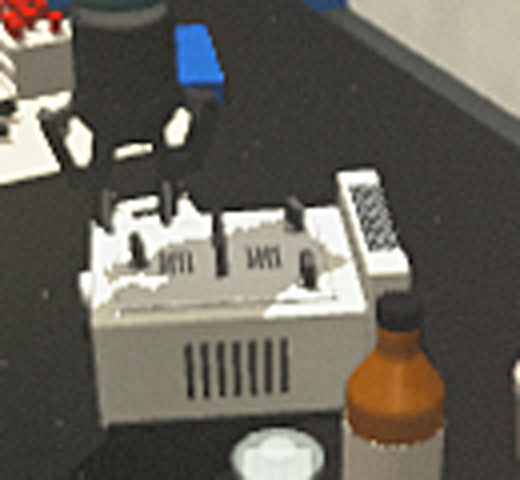

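The picture shows the fingers at crop (108,205) and (168,200), straddling the screw 3 wing at (138,240). The alignment is good, so I'll descend and close.

Call:
jog_arm:
  steps:
    - [-0.1, -0.002, 0, 0.03, 0, 0, 0]
    - [-0.1, 0, 0, 0.026, 0, 0, 0]
    - [-0.1, 0, 0, 0, 0, 0, 0]
    - [-1, 0, 0, 0, 0, 0, 0]
    - [-1, 0, 0, 0, 0, 0, 0]
    - [-1, 0, 0, 0, 0, 0, 0]
    - [-1, 0, 0, 0, 0, 0, 0]

```text
clock: 3.95
eef_pos: [436.5, 250.8, 282.0]
tool_rot: [3.141, -0.0, 1.379]
force: [-0.1, 0.4, 2.6]
width: 7.5
gripper_force: 61.5
```

```bash
python3 go.py -64 0 282 -.36+3.142 1
```

```text
clk 3.95 pos [436.5 250.8 282. ] yaw 1.379 q7 -0.37 F [-0.1  0.4  2.6] T [-0.08  0.03 -0.04] w 7.5 g 61.5
turn [ 4.000e-04 -0.000e+00 -7.016e-01] shift [-0.0013 -0.0001  0.0001]
```

Call:
jog_arm:
  steps:
    - [-1, 0, 0, 0, 0, 0, -0.07]
    - [-1, 0, 0, 0, 0, 0, -0.07]
    - [-1, 0, 0, 0, 0, 0, -0.07]
    - [-1, 0, 0, 0, 0, 0, -0.07]
    - [-1, 0, 0, 0, 0, 0, -0.07]
    - [-1, 0, 0, 0, 0, 0, -0.07]
    - [-1, 0, 0, 0, 0, 0, -0.07]
    - [-1, 0, 0, 0, 0, 0, -0.07]
    - [-1, 0, 0, 0, 0, 0, -0.07]
    - [-1, 0, 0, 0, 0, 0, -0.07]

```text
clock: 5.2
eef_pos: [437.3, 251.1, 282.1]
tool_rot: [3.139, 0.002, 2.783]
force: [2.0, 1.5, -1.1]
width: 7.4
gripper_force: 61.1
```

```bash
python3 go.py -64 0 282 -.36+3.142 1
```

```text
clk 5.20 pos [437.3 251.1 282.1] yaw 2.783 q7 0.58 F [ 2.   1.5 -1.1] T [ 0.17 -0.34 -0.06] w 7.4 g 61.1
turn [0.0011 0.0009 0.0003] shift [-0.0001 -0.0011  0.0001]
```

Call:
jog_arm:
  steps:
    - [-1, 0, 0, 0, 0, 0, -0.025]
    - [-1, 0, 0, 0, 0, 0, 0]

```text
clock: 5.45
eef_pos: [437.2, 251.1, 282.1]
tool_rot: [3.139, 0.001, 2.825]
force: [1.9, 1.7, 1.2]
width: 7.5
gripper_force: 61.9
```

```bash
python3 go.py -64 0 282 -.36+3.142 1
```

```text
clk 5.45 pos [437.2 251.1 282.1] yaw 2.825 q7 0.61 F [1.9 1.7 1.2] T [ 0.4  -0.58 -0.73] w 7.5 g 61.9
turn [0.0012 0.0007 0.0216] shift [-0.0002 -0.0011  0.0001]
```

Call:
jog_arm:
  steps:
    - [-1, 0, 0, 0, 0, 0, 0.015]
    - [-0.2, 0, 0, 0, 0, 0, 0]
    - [-0.2, 0, 0, 0, 0, 0, 0]
    - [-0.2, 0, 0, -0.03, 0, 0, 0]
    - [-0.2, 0, 0, -0.1, 0, 0, 0]
    - [-0.2, 0, 0, 0, 0, 0, 0]

```text
clock: 6.2
eef_pos: [437.3, 251.4, 350.4]
tool_rot: [3.136, 0.004, 2.799]
force: [0.9, -0.1, -0.5]
width: 34.1
gripper_force: 0.0
```

```bash
python3 go.py 64 -44 347 1.24 1
```

```text
clk 6.20 pos [437.3 251.4 350.4] yaw 2.799 q7 0.60 F [ 0.9 -0.1 -0.5] T [ 0.03  0.07 -0.06] w 34.1 g 0.0
turn [ 3.900e-03 -5.000e-04  7.794e-01] shift [-0.0971  0.2535  0.0069]
```

Call:
jog_arm:
  steps:
    - [-0.2, 0, 0, 0, 0.0005, 0, 0.0866]
    - [-0.2, 0, 0, 0, 0.0005, 0, 0.0866]
    - [-0.2, 0, 0, 0, 0.0005, 0, 0.0866]
    - [-0.2, 0, 0, 0, 0.0005, 0, 0.0866]
    - [-0.2, 0, 0, 0, 0.0005, 0, 0.0866]
    - [-0.2, 0, 0, 0, 0.0005, 0, 0.0866]
    - [-0.2, 0, 0, 0, 0.0005, 0, 0.0866]
    - [-0.2, 0, 0, 0, 0, 0, 0.0866]
    - [-0.2, 0, 0, 0, 0, 0, 0.0866]

```text
clock: 7.32
eef_pos: [435.9, 250.6, 346.5]
tool_rot: [-3.137, 0.006, 1.234]
force: [-0.1, 1.1, 0.4]
width: 34.2
gripper_force: 0.0
```

Call:
jog_arm:
  steps:
    - [-0.2, -0.03, 0.08, 0, 0, 0, 0]
    - [-0.2, -0.033, 0.085, 0, 0, 0, 0]
    - [-0.2, -0.034, 0.0885, 0, 0, 0, 0]
    - [-0.2, 0, 0, 0, 0, 0, 0]

```text
clock: 7.82
eef_pos: [542.6, 159.9, 346.5]
tool_rot: [-3.14, 0.007, 1.234]
force: [-0.8, 0.5, -0.3]
width: 34.4
gripper_force: 0.0
```

```bash
python3 go.py 64 -44 282 1.24 1
```

```text
clk 7.83 pos [542.6 159.9 346.5] yaw 1.234 q7 -0.38 F [-0.8  0.5 -0.3] T [ 0.05  0.06 -0.  ] w 34.4 g 0.0
turn [-0.0007  0.0035 -0.0031] shift [ 0.0074 -0.0051  0.129 ]
```

Call:
jog_arm:
  steps:
    - [-0.2, 0.0074, -0.0051, 0, -0.0007, 0.0035, -0.003]
    - [-0.2, 0, 0, 0.05, 0, 0, 0]
    - [-0.2, 0, 0, 0.05, 0, 0, 0]
    - [-0.2, 0, 0, 0.028, 0, 0, 0]
    - [-0.2, 0, 0, 0, 0, 0, 0]

```text
clock: 8.45
eef_pos: [538.2, 169.1, 281.7]
tool_rot: [-3.137, -0.001, 1.248]
force: [0.0, 0.2, -0.1]
width: 34.1
gripper_force: 0.0
```

```bash
python3 go.py 64 -44 282 1.24 1
```

```text
clk 8.45 pos [538.2 169.1 281.7] yaw 1.248 q7 -0.34 F [ 0.   0.2 -0.1] T [0.05 0.   0.01] w 34.1 g 0.0
turn [-0.0023 -0.0004  0.0038] shift [-0.0071  0.0091 -0.0006]
```

Call:
jog_arm:
  steps:
    - [-0.2, -0.0068, 0.009, 0, -0.002, 0, 0.002]
    - [-0.2, 0, 0, 0, 0, 0, 0]
    - [-0.2, 0, 0, 0, 0, 0, 0]

```text
clock: 8.82
eef_pos: [542.6, 163.5, 283.1]
tool_rot: [3.139, -0.002, 1.242]
force: [0.2, 0.3, 0.5]
width: 34.2
gripper_force: 0.0
```

```bash
python3 go.py 64 -44 282 1.24 1
```

```text
clk 8.82 pos [542.6 163.5 283.1] yaw 1.242 q7 -0.33 F [0.2 0.3 0.5] T [ 0.02 -0.03 -0.01] w 34.2 g 0.0
turn [ 0.0012 -0.0012  0.0008] shift [ 0.0008 -0.0028  0.0021]
```

Call:
jog_arm:
  steps:
    - [-0.5, 0, -0.001, 0.001, 0, 0, 0]
    - [-1, 0, 0, 0, 0, 0, 0]
    - [-1, 0, 0, 0, 0, 0, 0]
    - [-1, 0, 0, 0, 0, 0, 0]

```text
clock: 9.32
eef_pos: [541.1, 164.1, 282.2]
tool_rot: [-3.141, -0.002, 1.243]
force: [-3.9, 1.2, 4.5]
width: 8.0
gripper_force: 59.3
```

```bash
python3 go.py 64 -44 282 2.80 1
```

```text
clk 9.32 pos [541.1 164.1 282.2] yaw 1.243 q7 -0.33 F [-3.9  1.2  4.5] T [0.13 0.68 0.02] w 8.0 g 59.3
turn [ 3.000e-04 -1.000e-03 -7.787e-01] shift [-0.0005  0.0005  0.0003]
```

Call:
jog_arm:
  steps:
    - [-1, 0, 0, 0, 0, 0, -0.079]
    - [-1, 0, 0, 0, 0, 0, -0.079]
    - [-1, 0, 0, 0, 0, 0, -0.079]
    - [-1, 0, 0, 0, 0, 0, -0.079]
    - [-1, 0, 0, 0, 0, 0, -0.079]
    - [-1, 0, 0, 0, 0, 0, -0.079]
    - [-1, 0, 0, 0, 0, 0, -0.079]
    - [-1, 0, 0, 0, 0, 0, -0.079]
    - [-1, 0, 0, 0, 0, 0, -0.079]
    - [-1, 0, 0, 0, 0, 0, -0.079]

```text
clock: 10.58
eef_pos: [542.4, 164.5, 282.2]
tool_rot: [3.137, 0.003, 2.826]
force: [0.8, 5.7, -1.7]
width: 7.7
gripper_force: 60.2
```

```bash
python3 go.py 64 -44 282 2.80 1
```

```text
clk 10.57 pos [542.4 164.5 282.2] yaw 2.826 q7 0.79 F [ 0.8  5.7 -1.7] T [ 1.08 -0.14 -0.88] w 7.7 g 60.2
turn [0.0021 0.0014 0.0131] shift [ 0.0018 -0.0011  0.0004]
```

Call:
jog_arm:
  steps:
    - [-1, 0, 0, 0, 0, 0, 0.013]
    - [-0.2, 0, 0, 0, 0, 0, 0]
    - [-0.2, 0, 0, 0, 0, 0, 0]
    - [-0.2, 0, 0, -0.03, 0, 0, 0]
    - [-0.2, 0, 0, -0.08, 0, 0, 0]
    - [-0.2, 0, 0, 0, 0, 0, 0]
    - [-0.2, 0, 0, 0, 0, 0, 0]

```text
clock: 11.45
eef_pos: [541.6, 163.5, 337.5]
tool_rot: [3.14, 0.002, 2.796]
force: [-0.5, -0.2, -0.5]
width: 34.1
gripper_force: 0.0
```

```bash
python3 go.py 64 44 340 1.48 1
```

```text
clk 11.45 pos [541.6 163.5 337.5] yaw 2.796 q7 0.78 F [-0.5 -0.2 -0.5] T [-0.02  0.02 -0.02] w 34.1 g 0.0
turn [1.400e-03 3.000e-04 6.578e-01] shift [ 0.1712  0.0462 -0.005 ]
```

Call:
jog_arm:
  steps:
    - [-0.2, 0, 0, 0, 0, 0, 0.0822]
    - [-0.2, 0, 0, 0, 0, 0, 0.0822]
    - [-0.2, 0, 0, 0, 0, 0, 0.0822]
    - [-0.2, 0, 0, 0, 0, 0, 0.0822]
    - [-0.2, 0, 0, 0, 0, 0, 0.0822]
    - [-0.2, 0, 0, 0, 0, 0, 0.0822]
    - [-0.2, 0, 0, 0, 0, 0, 0.0822]
    - [-0.2, 0, 0, 0, 0, 0, 0.0822]

```text
clock: 12.45
eef_pos: [541.3, 163.5, 336.0]
tool_rot: [-3.142, -0.0, 1.475]
force: [0.1, 0.6, -0.1]
width: 34.1
gripper_force: 0.0
```

Call:
jog_arm:
  steps:
    - [-0.2, 0.06, 0.0162, 0, 0, 0, 0]
    - [-0.2, 0.06, 0.016, 0, 0, 0, 0]
    - [-0.2, 0.051, 0.014, 0, 0, 0, 0]
    - [-0.2, 0, 0, 0, 0, 0, 0]
    - [-0.2, 0, 0, 0, 0, 0, 0]
    - [-0.2, 0, 0, 0, 0, 0, 0]

```text
clock: 13.2
eef_pos: [572.3, 245.1, 336.9]
tool_rot: [3.14, -0.0, 1.479]
force: [0.5, -0.3, -0.2]
width: 34.3
gripper_force: 0.0
```

```bash
python3 go.py 64 44 282 1.48 1
```

```text
clk 13.20 pos [572.3 245.1 336.9] yaw 1.479 q7 -0.34 F [ 0.5 -0.3 -0.2] T [ 0.   -0.03  0.05] w 34.3 g 0.0
turn [ 0.0006 -0.     -0.0006] shift [ 0.003  -0.      0.1099]
```

Call:
jog_arm:
  steps:
    - [-0.2, 0.002, 0, 0.04, 0, 0, 0]
    - [-0.2, 0, 0, 0.045, 0, 0, 0]
    - [-0.2, 0, 0, 0.025, 0, 0, 0]
    - [-0.2, 0, 0, 0, 0, 0, 0]
    - [-0.5, 0, 0, 0, 0, 0, 0]
    - [-1, 0, 0, 0, 0, 0, 0]
    - [-1, 0, 0, 0, 0, 0, 0]
    - [-1, 0, 0, 0, 0, 0, 0]

```text
clock: 14.2
eef_pos: [572.4, 247.9, 283.1]
tool_rot: [3.14, -0.002, 1.481]
force: [-2.6, -1.3, 5.7]
width: 7.5
gripper_force: 59.6
```

```bash
python3 go.py 64 44 282 2.8 1
```

```text
clk 14.20 pos [572.4 247.9 283.1] yaw 1.481 q7 -0.32 F [-2.6 -1.3  5.7] T [-0.09  0.67  0.1 ] w 7.5 g 59.6
turn [ 1.200e-03 -2.000e-04 -6.595e-01] shift [-0.0009 -0.0024  0.0023]
```

Call:
jog_arm:
  steps:
    - [-1, 0, 0, 0, 0, 0, -0.067]
    - [-1, 0, 0, 0, 0, 0, -0.067]
    - [-1, 0, 0, 0, 0, 0, -0.067]
    - [-1, 0, 0, 0, 0, 0, -0.067]
    - [-1, 0, 0, 0, 0, 0, -0.067]
    - [-1, 0, 0, 0, 0, 0, -0.067]
    - [-1, 0, 0, 0, 0, 0, -0.067]
    - [-1, 0, 0, 0, 0, 0, -0.067]
    - [-1, 0, 0, 0, 0, 0, -0.067]
    - [-1, 0, 0, 0, 0, 0, -0.067]

```text
clock: 15.45
eef_pos: [572.2, 248.0, 283.2]
tool_rot: [3.14, 0.001, 2.824]
force: [-5.4, 0.9, 6.0]
width: 7.8
gripper_force: 61.8
```

```bash
python3 go.py 64 44 282 2.8 1
```

```text
clk 15.45 pos [572.2 248.  283.2] yaw 2.824 q7 0.67 F [-5.4  0.9  6. ] T [ 0.06  1.07 -0.91] w 7.8 g 61.8
turn [0.001  0.0005 0.0119] shift [-0.0012 -0.0025  0.0023]
```

Call:
jog_arm:
  steps:
    - [-1, 0, 0, 0, 0, 0, 0.013]
    - [-0.2, 0, 0, 0, 0, 0, 0]
    - [-0.2, 0, 0, 0, 0, 0, 0]
    - [-0.2, 0, 0, -0.03, 0, 0, 0]
    - [-0.2, 0, 0, -0.08, 0, 0, 0]
    - [-0.2, 0, 0, 0, 0, 0, 0]
    - [-0.2, 0, 0, 0, 0, 0, 0]

```text
clock: 16.32
eef_pos: [572.5, 247.6, 337.6]
tool_rot: [3.14, 0.002, 2.795]
force: [1.4, 0.2, 0.1]
width: 34.5
gripper_force: 0.0
```

```bash
python3 go.py 0 0 338 1.22 1
```

```text
clk 16.32 pos [572.5 247.6 337.6] yaw 2.795 q7 0.66 F [1.4 0.2 0.1] T [-0.02 -0.05 -0.08] w 34.5 g 0.0
turn [0.0016 0.     0.7874] shift [-0.0887 -0.1283 -0.0008]
```

Call:
jog_arm:
  steps:
    - [-0.2, 0, 0, 0, 0, 0, 0.0875]
    - [-0.2, 0, 0, 0, 0, 0, 0.0875]
    - [-0.2, 0, 0, 0, 0, 0, 0.0875]
    - [-0.2, 0, 0, 0, 0, 0, 0.0875]
    - [-0.2, 0, 0, 0, 0, 0, 0.0875]
    - [-0.2, 0, 0, 0, 0, 0, 0.0875]
    - [-0.2, 0, 0, 0, 0, 0, 0.0875]
    - [-0.2, 0, 0, 0, 0, 0, 0.0875]
    - [-0.2, 0, 0, 0, 0, 0, 0.0875]

```text
clock: 17.45
eef_pos: [572.1, 247.6, 336.1]
tool_rot: [3.141, -0.0, 1.214]
force: [-0.8, -0.4, 0.2]
width: 34.1
gripper_force: 0.0
```

Call:
jog_arm:
  steps:
    - [-0.2, -0.03, -0.0433, 0, 0, 0, 0]
    - [-0.2, -0.03, -0.043, 0, 0, 0, 0]
    - [-0.2, -0.0287, -0.042, 0, 0, 0, 0]
    - [-0.2, 0, 0, 0, 0, 0, 0]
    - [-0.2, 0, 0, 0, 0, 0, 0]
    - [-0.2, 0, 0, 0, 0, 0, 0]

```text
clock: 18.2
eef_pos: [497.9, 228.3, 336.8]
tool_rot: [3.139, -0.002, 1.22]
force: [-0.4, -0.2, -0.5]
width: 34.1
gripper_force: 0.0
```

```bash
python3 go.py 0 0 284 1.22 1
python3 - <<'E'
from h import *
d=cam('side')
a=cv2.resize(d['pixels'][110:230,270:400],None,fx=4,fy=4,interpolation=cv2.INTER_CUBIC)
cv2.imwrite('pics/c4.png',a[:,:,::-1])
E
```

```text
clk 18.20 pos [497.9 228.3 336.8] yaw 1.220 q7 -0.58 F [-0.4 -0.2 -0.5] T [-0.03 -0.   -0.01] w 34.1 g 0.0
turn [ 0.0011 -0.001  -0.0002] shift [-0.0013 -0.0015  0.1055]
```

View pics/c4.png

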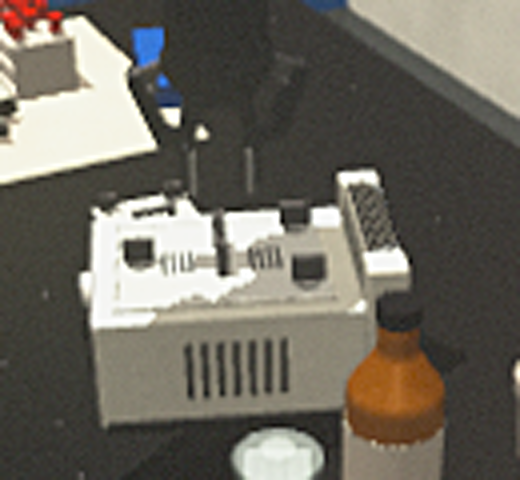

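All three wings, at crop (138,252), (294,214) and (308,268), now lie along the cover's x, so the screws are released. The fingers at crop (192,185) and (250,185) straddle the handle at (220,240).

Call:
jog_arm:
  steps:
    - [-0.2, -0.001, 0, 0.04, 0, 0, 0]
    - [-0.2, 0, 0, 0.04, 0, 0, 0]
    - [-0.2, 0, 0, 0.025, 0, 0, 0]
    - [-0.2, 0, 0, 0, 0, 0, 0]
    - [-0.6, 0, 0, 0, 0, 0, 0]
    - [-1, 0, 0, 0, 0, 0, 0]
    - [-1, 0, 0, 0, 0, 0, 0]
    - [-1, 0, 0, 0, 0, 0, 0]
    - [-1, 0, 0, 0, 0, 0, 0]

```text
clock: 19.38
eef_pos: [496.5, 228.2, 285.1]
tool_rot: [3.141, -0.003, 1.22]
force: [-2.6, 1.4, 6.5]
width: 7.5
gripper_force: 59.4
```

```bash
python3 go.py 0 0 430 1.22 1
```

```text
clk 19.38 pos [496.5 228.2 285.1] yaw 1.220 q7 -0.55 F [-2.6  1.4  6.5] T [ 0.31  0.81 -0.21] w 7.5 g 59.4
turn [ 0.0002 -0.0013 -0.    ] shift [-1.000e-04  1.100e-03 -2.897e-01]
```

Call:
jog_arm:
  steps:
    - [-1, 0, 0, -0.01, 0, 0, 0]
    - [-1, 0, 0, -0.02, 0, 0, 0]
    - [-1, 0, 0, -0.03, 0, 0, 0]
    - [-1, 0, 0, -0.05, 0, 0, 0]
    - [-1, 0, 0, -0.06, 0, 0, 0]
    - [-1, 0, 0, -0.06, 0, 0, 0]
    - [-1, 0, 0, -0.05, 0, 0, 0]
    - [-1, 0, 0, 0, 0, 0, 0]
    - [-1, 0, 0, 0, 0, 0, 0]

```text
clock: 20.5
eef_pos: [496.3, 227.4, 423.9]
tool_rot: [3.141, -0.001, 1.22]
force: [0.2, 0.7, -5.6]
width: 7.7
gripper_force: 58.7
```

```bash
python3 go.py 529 -219 425 1.80
```

```text
clk 20.50 pos [496.3 227.4 423.9] yaw 1.220 q7 -0.63 F [ 0.2  0.7 -5.6] T [-0.01  0.1  -0.05] w 7.7 g 58.7
turn [ 0.0005 -0.0004 -0.2901] shift [-0.8843 -0.1391 -0.0022]
```

Call:
jog_arm:
  steps:
    - [-1, 0, 0, 0, 0, 0, -0.02]
    - [-1, 0, 0, 0, 0, 0, -0.05]
    - [-1, 0, 0, 0, 0, 0, -0.05]
    - [-1, 0, 0, 0, 0, 0, -0.05]
    - [-1, 0, 0, 0, 0, 0, -0.05]
    - [-1, 0, 0, 0, 0, 0, -0.05]
    - [-1, 0, 0, 0, 0, 0, -0.02]
    - [-1, -0.02, -0.0031, 0, 0, 0, 0]
    - [-1, -0.04, -0.0063, 0, 0, 0, 0]
    - [-1, -0.07, -0.011, 0, 0, 0, 0]

```text
clock: 21.75
eef_pos: [501.5, 160.9, 424.3]
tool_rot: [3.139, -0.0, 1.801]
force: [1.1, -0.6, -2.7]
width: 7.4
gripper_force: 58.7
```

Call:
jog_arm:
  steps:
    - [-1, -0.08, -0.0126, 0, 0, 0, 0]
    - [-1, -0.08, -0.0126, 0, 0, 0, 0]
    - [-1, -0.08, -0.0126, 0, 0, 0, 0]
    - [-1, -0.08, -0.0126, 0, 0, 0, 0]
    - [-1, -0.08, -0.0126, 0, 0, 0, 0]
    - [-1, -0.08, -0.0126, 0, 0, 0, 0]
    - [-1, -0.08, -0.0126, 0, 0, 0, 0]
    - [-1, -0.08, -0.0126, 0, 0, 0, 0]
    - [-1, -0.06, -0.0094, 0, 0, 0, 0]
    - [-1, -0.03, -0.005, 0, 0, 0, 0]

```text
clock: 23.0
eef_pos: [527.0, -209.9, 424.0]
tool_rot: [3.14, 0.001, 1.795]
force: [-0.2, 0.5, -3.3]
width: 7.3
gripper_force: 58.7
```

Call:
jog_arm:
  steps:
    - [-1, -0.02, -0.003, 0, 0, 0, 0]
    - [-1, 0, 0, 0, 0, 0, 0]
    - [-1, 0, 0, 0, 0, 0, 0]
    - [-1, 0, 0, 0, 0, 0, 0]

```text
clock: 23.5
eef_pos: [529.3, -215.5, 424.0]
tool_rot: [3.139, -0.001, 1.802]
force: [0.6, 0.1, -4.5]
width: 7.6
gripper_force: 58.7
```

```bash
python3 go.py 529 -219 240 1.80
python3 - <<'E'
from h import *
d=cam('side'); save(d,'s5.png')
E
```

```text
clk 23.50 pos [ 529.3 -215.5  424. ] yaw 1.802 q7 0.71 F [ 0.6  0.1 -4.5] T [-0.01  0.06  0.01] w 7.6 g 58.7
turn [ 0.0011 -0.0006  0.0008] shift [-0.0067 -0.0022  0.368 ]
```

View pics/s5.png

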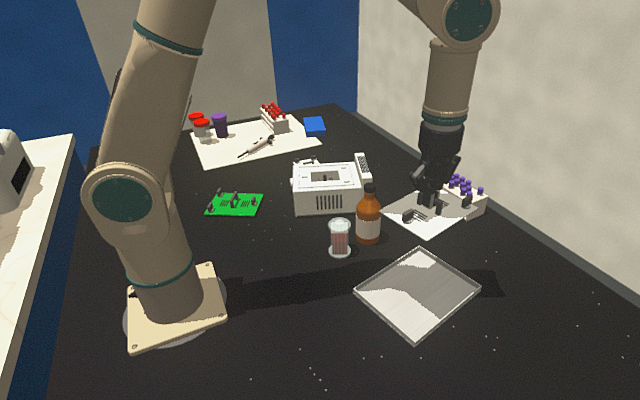

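The cover at (430,212) hangs level over the tray at (417,293) and is aligned with it. The open compartment is at (325,175).

Call:
jog_arm:
  steps:
    - [-1, -0.006, -0.002, 0.03, 0, 0, 0]
    - [-1, 0, 0, 0.06, 0, 0, 0]
    - [-1, 0, 0, 0.08, 0, 0, 0]
    - [-1, 0, 0, 0.08, 0, 0, 0]
    - [-1, 0, 0, 0.07, 0, 0, 0]
    - [-1, 0, 0, 0.06, 0, 0, 0]
    - [-1, 0, 0, 0.03, 0, 0, 0]
    - [-1, 0, 0, 0.012, 0, 0, 0]
    - [-1, 0, 0, 0, 0, 0, 0]
    - [-1, 0, 0, 0, 0, 0, 0]

```text
clock: 24.8
eef_pos: [529.7, -219.8, 214.1]
tool_rot: [3.138, 0.001, 1.8]
force: [0.3, 0.3, -3.2]
width: 7.5
gripper_force: 58.6
```

```bash
python3 go.py 529 -219 197 1.80
```

```text
clk 24.80 pos [ 529.7 -219.8  214.1] yaw 1.800 q7 0.79 F [ 0.3  0.3 -3.2] T [0.02 0.   0.03] w 7.5 g 58.6
turn [ 0.002   0.0003 -0.0001] shift [ 0.0019 -0.001   0.0341]
```

Call:
jog_arm:
  steps:
    - [-1, 0, 0, 0.012, 0.001, 0, 0]
    - [-1, 0, 0, 0.01, 0.001, 0, 0]
    - [-1, 0, 0, 0.008, 0, 0, 0]
    - [-1, 0, 0, 0.003, 0, 0, 0]
    - [-1, 0, 0, 0, 0, 0, 0]
    - [-1, 0, 0, 0, 0, 0, 0]

```text
clock: 25.55
eef_pos: [529.1, -219.5, 197.1]
tool_rot: [-3.14, -0.001, 1.8]
force: [-2.6, 1.2, 5.5]
width: 7.6
gripper_force: 59.8
```

```bash
python3 go.py 529 -219 197 1.80
```

```text
clk 25.55 pos [ 529.1 -219.5  197.1] yaw 1.800 q7 0.79 F [-2.6  1.2  5.5] T [0.24 0.47 0.02] w 7.6 g 59.8
turn [-0.0009 -0.0005 -0.0002] shift [0.0011 0.0001 0.0002]
```

Call:
jog_arm:
  steps:
    - [-1, 0, 0, 0.001, 0, 0, 0]
    - [-0.7, 0, 0, 0, 0, 0, 0]
    - [-0.4, 0, 0, 0, 0, 0, 0]
    - [-0.2, 0, 0, 0, 0, 0, 0]
    - [-0.2, 0, 0, -0.03, 0, 0, 0]
    - [-0.2, 0, 0, -0.08, 0, 0, 0]
    - [-0.2, 0, 0, -0.11, 0, 0, 0]
    - [-0.2, 0, 0, -0.11, 0, 0, 0]
    - [-0.2, 0, 0, -0.07, 0, 0, 0]
    - [-0.2, 0, 0, 0, 0, 0, 0]

```text
clock: 26.8
eef_pos: [530.2, -220.1, 400.1]
tool_rot: [3.137, 0.003, 1.8]
force: [-0.0, -0.5, -0.3]
width: 34.5
gripper_force: 0.0
```

```bash
python3 go.py 0 0 400 1.22 1
```

```text
clk 26.80 pos [ 530.2 -220.1  400.1] yaw 1.800 q7 0.73 F [-0.  -0.5 -0.3] T [-0.01 -0.05  0.02] w 34.5 g 0.0
turn [0.0028 0.001  0.2898] shift [ 8.187e-01 -3.704e-01  2.000e-04]
```

Call:
jog_arm:
  steps:
    - [-0.2, 0, 0, 0, 0.0014, 0, 0.0725]
    - [-0.2, 0, 0, 0, 0.0014, 0, 0.0725]
    - [-0.2, 0, 0, 0, 0, 0, 0.0725]
    - [-0.2, 0, 0, 0, 0, 0, 0.0725]
    - [-0.2, 0.05, -0.0226, 0, 0, 0, 0]
    - [-0.2, 0.09, -0.0407, 0, 0, 0, 0]
    - [-0.2, 0.09, -0.0407, 0, 0, 0, 0]
    - [-0.2, 0.09, -0.0407, 0, 0, 0, 0]
    - [-0.2, 0.09, -0.0407, 0, 0, 0, 0]
    - [-0.2, 0.09, -0.0407, 0, 0, 0, 0]

```text
clock: 28.05
eef_pos: [508.7, 55.6, 395.6]
tool_rot: [-3.134, 0.003, 1.22]
force: [0.3, 0.5, -0.1]
width: 34.0
gripper_force: 0.0
```

Call:
jog_arm:
  steps:
    - [-0.2, 0.09, -0.0407, 0, 0, 0, 0]
    - [-0.2, 0.09, -0.0407, 0, 0, 0, 0]
    - [-0.2, 0.09, -0.0407, 0, 0, 0, 0]
    - [-0.2, 0.0487, -0.022, 0, 0, 0, 0]
    - [-0.2, 0, 0, 0, 0, 0, 0]
    - [-0.2, 0, 0, 0, 0, 0, 0]
    - [-0.2, 0, 0, 0, 0, 0, 0]
    - [-0.2, 0, 0, 0, 0, 0, 0]

```text
clock: 29.05
eef_pos: [496.8, 227.3, 396.2]
tool_rot: [-3.135, 0.003, 1.218]
force: [-0.1, 0.2, -0.2]
width: 34.1
gripper_force: 0.0
```

```bash
python3 go.py 0 0 300 1.22 1
python3 - <<'E'
from h import *
d=cam('side')
a=cv2.resize(d['pixels'][100:350,270:510],None,fx=2.4,fy=2.4,interpolation=cv2.INTER_CUBIC)
cv2.imwrite('pics/c6.png',a[:,:,::-1])
E
```

```text
clk 29.05 pos [496.8 227.3 396.2] yaw 1.218 q7 -0.56 F [-0.1  0.2 -0.2] T [0.02 0.01 0.  ] w 34.1 g 0.0
turn [-0.0034  0.0015 -0.0011] shift [ 1.500e-03 -1.000e-04  1.924e-01]
```

View pics/c6.png

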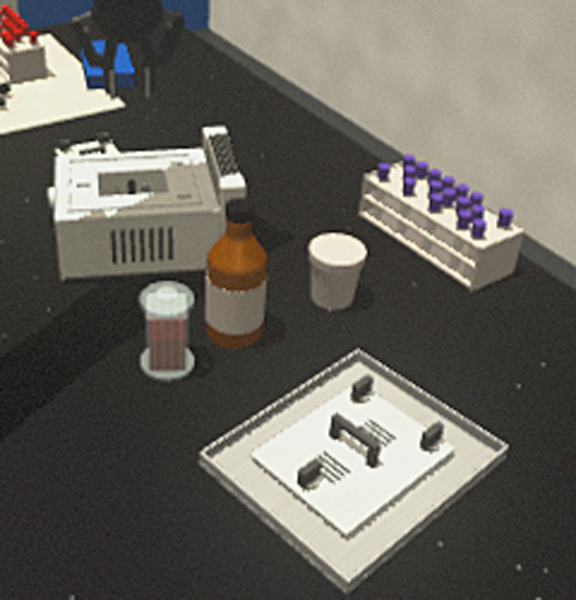

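The cover lies flat, handle up, in the tray at crop (353,455). Bottle, jar and cup stand as before. The fin is at crop (133,187).

Call:
jog_arm:
  steps:
    - [-0.2, 0.001, 0, 0.04, -0.0034, 0.0015, 0]
    - [-0.2, 0, 0, 0.07, 0, 0, 0]
    - [-0.2, 0, 0, 0.06, 0, 0, 0]
    - [-0.2, 0, 0, 0.02, 0, 0, 0]
    - [-0.2, 0, 0, 0, 0, 0, 0]
    - [-0.2, 0, 0, 0, 0, 0, 0]
    - [-0.2, 0, 0, 0, 0, 0, 0]

```text
clock: 29.98
eef_pos: [496.9, 229.1, 302.2]
tool_rot: [3.14, -0.002, 1.22]
force: [-0.7, 0.2, 0.5]
width: 34.1
gripper_force: 0.0
```

```bash
python3 go.py 0 0 250 1.22 1
```

```text
clk 29.98 pos [496.9 229.1 302.2] yaw 1.220 q7 -0.50 F [-0.7  0.2  0.5] T [0.04 0.01 0.  ] w 34.1 g 0.0
turn [ 0.0006 -0.0008 -0.0001] shift [-0.002   0.0009  0.1043]
```

Call:
jog_arm:
  steps:
    - [-0.2, -0.001, 0, 0.03, 0, 0, 0]
    - [-0.2, 0, 0, 0.04, 0, 0, 0]
    - [-0.2, 0, 0, 0.025, 0, 0, 0]
    - [-0.2, 0, 0, 0.009, 0, 0, 0]
    - [-0.2, 0, 0, 0, 0, 0, 0]
    - [-0.6, 0, 0, 0, 0, 0, 0]
    - [-1, 0, 0, 0, 0, 0, 0]
    - [-1, 0, 0, 0, 0, 0, 0]
    - [-1, 0, 0, 0, 0, 0, 0]

```text
clock: 31.1
eef_pos: [496.0, 228.7, 249.7]
tool_rot: [-3.14, -0.001, 1.219]
force: [-2.8, -0.1, 5.6]
width: 7.7
gripper_force: 61.6
```

```bash
python3 go.py 0 0 250 1.22 1
```

```text
clk 31.10 pos [496.  228.7 249.7] yaw 1.219 q7 -0.46 F [-2.8 -0.1  5.6] T [ 0.19  0.62 -0.37] w 7.7 g 61.6
turn [-0.0006 -0.0004 -0.0004] shift [-0.0006  0.0024 -0.0005]
```

Raise gently, about 2 mm first.

Call:
jog_arm:
  steps:
    - [-1, 0, 0, -0.002, 0, 0, 0]
    - [-1, 0, 0, -0.002, 0, 0, 0]
    - [-1, 0, 0, 0, 0, 0, 0]

```text
clock: 31.48
eef_pos: [496.0, 228.9, 250.7]
tool_rot: [-3.14, 0.0, 1.22]
force: [-1.8, 3.1, -5.9]
width: 7.5
gripper_force: 60.1
```

```bash
python3 go.py 0 0 250 1.22 1
```

```text
clk 31.48 pos [496.  228.9 250.7] yaw 1.220 q7 -0.46 F [-1.8  3.1 -5.9] T [ 0.61  0.27 -0.35] w 7.5 g 60.1
turn [-0.0006  0.      0.    ] shift [-0.0009  0.0025  0.0014]
```

Call:
jog_arm:
  steps:
    - [-1, 0, 0, -0.002, 0, 0, 0]
    - [-1, 0, 0, -0.002, 0, 0, 0]
    - [-1, 0, 0, 0, 0, 0, 0]

```text
clock: 31.85
eef_pos: [496.0, 228.8, 252.8]
tool_rot: [-3.141, -0.0, 1.22]
force: [-1.5, 4.1, -8.1]
width: 7.1
gripper_force: 59.7
```

```bash
python3 go.py 0 0 250 1.22 1
```

```text
clk 31.85 pos [496.  228.8 252.8] yaw 1.220 q7 -0.46 F [-1.5  4.1 -8.1] T [ 0.95  0.35 -0.31] w 7.1 g 59.7
turn [-0.0005 -0.      0.0001] shift [-0.0009  0.0024  0.0057]
```

Call:
jog_arm:
  steps:
    - [-1, 0, 0, -0.003, 0, 0, 0]
    - [-1, 0, 0, 0, 0, 0, 0]
    - [-1, 0, 0, 0, 0, 0, 0]

```text
clock: 32.22
eef_pos: [496.0, 228.8, 254.2]
tool_rot: [-3.141, 0.0, 1.22]
force: [-1.5, 4.9, -9.6]
width: 7.4
gripper_force: 59.4
```

Call:
jog_arm:
  steps:
    - [-1, 0, 0, 0, 0, 0, 0]
    - [-1, 0, 0, 0, 0, 0, 0]
    - [-1, 0, 0, 0, 0, 0, 0]

```text
clock: 32.6
eef_pos: [496.0, 228.9, 254.2]
tool_rot: [-3.14, 0.0, 1.22]
force: [-2.4, 4.0, -9.8]
width: 7.5
gripper_force: 59.4
```

Call:
jog_arm:
  steps:
    - [-1, 0, 0, 0, 0, 0, 0]
    - [-1, 0, 0, 0.003, 0, 0, 0]
    - [-1, 0, 0, 0.004, 0, 0, 0]
    - [-1, 0, 0, 0.002, 0, 0, 0]
    - [-0.5, 0, 0, 0, 0, 0, 0]
    - [-0.2, 0, 0, 0, 0, 0, 0]
    - [-0.2, 0, 0, 0, 0, 0, 0]
    - [-0.2, 0, 0, -0.03, 0, 0, 0]
    - [-0.2, 0, 0, -0.08, 0, 0, 0]
    - [-0.2, 0, 0, -0.1, 0, 0, 0]

```text
clock: 33.85
eef_pos: [496.2, 228.1, 356.6]
tool_rot: [-3.141, 0.001, 1.22]
force: [0.7, -0.5, 0.4]
width: 34.4
gripper_force: 0.0
```

Call:
jog_arm:
  steps:
    - [-0.2, 0, 0, -0.08, 0, 0, 0]
    - [-0.2, 0, 0, 0, 0, 0, 0]
    - [-0.2, 0, 0, 0, 0, 0, 0]
    - [-0.2, 0, 0, 0, 0, 0, 0]

```text
clock: 34.35
eef_pos: [495.9, 228.3, 394.1]
tool_rot: [-3.14, 0.002, 1.22]
force: [-0.3, -0.2, 0.3]
width: 34.3
gripper_force: 0.0
```

```bash
python3 go.py 0 0 400 1.22 1
python3 - <<'E'
from h import *
d=cam('side')
a=cv2.resize(d['pixels'][100:350,270:510],None,fx=2.4,fy=2.4,interpolation=cv2.INTER_CUBIC)
cv2.imwrite('pics/c7.png',a[:,:,::-1])
E
```

```text
clk 34.35 pos [495.9 228.3 394.1] yaw 1.220 q7 -0.56 F [-0.3 -0.2  0.3] T [0.02 0.03 0.02] w 34.3 g 0.0
turn [-0.0009  0.0008 -0.0002] shift [ 0.0003  0.0022 -0.0118]
```

View pics/c7.png

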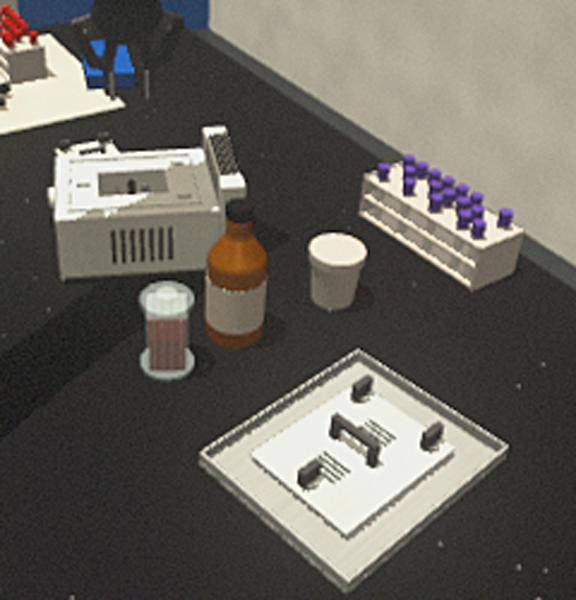

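The lamp fin at crop (133,187) is seated as before, the cover at (353,455) is flat in the tray, and the gripper is clear of everything.

```bash
python3 -c "
from cell import *
print(finish_job())"
```

```text
the job is handed in; nothing more can be done
None
```

The job is handed in at about 34 s of the 72 s: all three screws are released to their stops, the cover lies flat and handle up in the tray, the lamp held a tug of about 9.7 N for over half a second and reseated, and the bottle, jar and cup were not touched; no verdict came back.

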